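# Fit the profile pad to the upturned sander and snap it on

## Robot

A 6-joint arm with a two-finger parallel gripper is mounted at the origin on the work surface. World frame = base frame: x ahead of the robot, y to its left, z up, the work surface at z = 0. Lengths are in m, angles in rad, forces in N, time in s.
With the tool pointing down it reaches from about 0.4 to 0.825 m from the base axis. Payload 7 kg.
Tool frame: the origin (TCP) lies at the very end of the fingers, on their centre line; the grasp point (between the pads) lies 19 mm behind it; z points along the fingers, y is the direction in which the jaws open and shut (so a half turn about z gives the same grasp; the last joint's range is limited). The gripper opens to 88 mm and grips with 3 to 60 N. Pads are 19 mm wide; open, the fingers measure 130 mm over their backs; the gripper's body (78 mm by 193 mm) begins 47 mm behind the grasp point.
Start: joints at [-0.885, 0.359, 0.012, 0, -1.224, -0.288], TCP at [0.261, -0.622, 0.227] pointing down, gripper open.
Joint ranges: [-3.07, 3.07], [-1.43, 2.12], [-1.02, 1.25], [-3.03, 1.67], [-3.05, -0], [-3.03, 3.03]. Speed limits (rad/s): [2.39, 2.39, 3.01, 3.14, 3.14, 3.14].

## Interface

Orientations are given as a unit quaternion [w, x, y, z].
In Python, from workcell import r gives the robot as it stands.
- The arm moves only by the tool step_arm, never from a script. Its argument "rows" is a list of rows, each a list of 7 numbers: the turn, a rotation vector about the tool's x, y, z in rad, then the shift along the tool's x, y, z in cm, then the finger opening in cm, from 0 to 8.76. In form: [[wx, wy, wz, dx, dy, dz, grip], ...]. A call has 1 to 20 rows; each row shifts and turns the commanded pose from where the row before left it, along the tool's axes as they then stand; what a row does not reach is not made up. A row lasts 1/12 s, in which the tool goes at most 41.7 mm and 7.16 degrees, less where a joint would pass 70% of its speed; a pose out of reach is approached as far as the arm can. A call is refused whole if a number of a shift passes 4.17 or a number of a turn 0.125, either way. A call with a gripper value outside its range is refused whole. The fingers move at their own pace and stop on an object; the grip force is fixed at half the most. Time passes only in rows, so rows that do not move let the fingers close. It gives the time, the measured TCP pose, the force and the opening at its end, in the units of the state.
- r.state(): the state, without advancing time (a new reading comes with each control period).
- r.grab_frame(name): name is "scene" or "top" or "wrist"; returns a dict with "image" (400x640x3 uint8, red, green, blue), "depth" (400x640 float32, m along the optical axis (not along the pixel's ray), 0 where there is no reading), "intrinsics" (3x3 intrinsics, pixels), "dist" ([k1, k2, p1, p2, k3] as OpenCV has them; the pictures are not rectified), "camera_from_world" (4x4, takes a point from world to camera coordinates). Camera axes: x right, y up, looking along -z (the intrinsics and any distortion apply to the point x, -y, -z); pixel columns grow to the right and rows downward; lengths in m; the calibration is good to about 2 mm. A picture is of the moment at which its call begins.
- r.job_done(): hands the job in, once; it reports no verdict.
The state is a dict: "time": time; "joint_pos": joint angles; "joint_velocities": joint speeds; "joint_torque": joint torques, N m; "ee_pos": TCP position; "orientation": TCP orientation; "force": force on the tool from outside, world axes, zero at the start; "ft_torque": the same for the moment, N m; "gripper_width": opening from 0.0 (shut) to 1.0 (fully open).
Only numpy, scipy, OpenCV 4.12 (cv2) and the standard library are available. Lean on these libraries where they do the work, as an engineer would, in place of code of your own. Each camera call takes 0.05 s, during which the arm holds its last target. There are 200 camera calls.

## Task

Fit the ribbed profile pad to the upturned sander: lower it squarely over the two pins of the sander's shoe, which has stopped somewhere unknown along its stroke, until it lies flush, and only then press the two slanting retaining caps in until each snaps home. Press the caps gently, like a thumb, without hammering or ramming them, and leave the wrench socket and the tape rule that stand close by where they are.

Things in the scene. Friction and masses are not known exactly. Their poses are not given: they have to be found in the camera images.
- pad_mid (a point): Loose profile pad, 0.2-0.4 kg: aluminium plate 150 (x) x 70 (y) x 10 mm with a black rubber rib on top, 70 mm long (x), 24 wide, top 44 mm above the plate's underside (sides flat up to 32), to grip it by. Point: middle of the pad, 22 mm above its underside; z up, x along the rib. Two through-holes on the centre line: 16 mm wide at x = +56 mm, 10 mm wide at x = -56 mm.
- sander: Grey in-line sander lying upside down in a plywood cradle, 265 x 120 mm, fixed. Origin on the table under its middle, x along it (black battery block at +x), z up. On top an aluminium shoe 140 x 48 mm slides along x; it carries the two pins and both caps and stands anywhere from s = -8 to +8 mm along x: s is not measured, feel for it or look. About 7 N shifts it; it stays where put.
- stroke_mid (a point): Point on the sander, axes as the sander's: middle of the shoe's flat top (100 mm above the table) when s = 0. Two steel pins stand on the shoe, 9 mm tall (the top 1.5 mm is 1 mm smaller in radius): 14 mm thick at x = s + 56 mm, 8 mm thick at x = s - 56 mm, y = 0. The pad goes big hole on big pin; flush, its underside lies on the shoe's top, at this height.
- left_mid (a point): Point fixed on the sander, axes as the sander's (y to the +y side): middle of the left (+y side) cap's outer face with the cap out and s = 0; add s along x. Black mushroom cap, flat head 27 mm across, on a stud slanting 40 degrees outwards from the vertical. It is pressed along the stud, inwards and down: direction (0, -0.643, -0.766).
- right_mid (a point): The same for the right (-y side) cap: middle of its outer face with the cap out and s = 0; add s along x. It is pressed along (0, +0.643, -0.766) in the sander's frame.
- cap_left (a joint): Left cap's slide: 0 = out (as at the start), 0.012 m = snapped home, its rim lapping over the pad's edge. An over-centre detent resists with about 12 N at first, fading to nothing half-way; then the cap snaps by itself to the stop and is held there with 12 N. Pressing a cap or the sander with over 45 N breaks it.
- cap_right (a joint): Right cap's slide: 0 = out, 0.012 m = snapped home; same detent and 45 N limit as the left.
- socket: Bystander: steel wrench socket standing upright near the sander, 34 mm wide, 50 mm tall; origin under its middle.
- tape_rule: Bystander: yellow tape rule, 62 x 36 x 62 mm, standing near the pad; origin under its middle.
Things that resemble listed ones, but are neither listed nor needed, are in the scene too. What is meant by the part that bears pad_mid is not orange, and is the smaller of those in its own colour.

How it is judged:
On the way, in this order (a step that is already met when the one before it is completed fails the run):
1. the pad lies flush on the shoe over both pins, both caps still out (z of pad_mid in the frame of sander between 0.1195 and 0.1238 m and angle between pad_mid's own z axis and vertical below 0.03 rad and y of pad_mid in the frame of sander between -0.004 and 0.004 m and x of pad_mid in the frame of sander between -0.012 and 0.012 m and angle between the x axis of pad_mid and the x axis of sander, either way round below 0.06 rad and value of joint each of cap_left, cap_right below 0.004 m), for 0.2 s.
2. both caps are snapped home (value of joint each of cap_left, cap_right above 0.0105 m), for 0.2 s.
At the end, for the whole second after the job is handed in: The pad lies flush on the shoe (within 1.8 mm of its seated height, tilted under 0.03 rad, aligned with the sander within 0.06 rad, within 4 mm of its centre line and 12 mm of its middle) and both caps stand within 1.5 mm of home (all of step 2 and z of pad_mid in the frame of sander between 0.1195 and 0.1238 m and angle between pad_mid's own z axis and vertical below 0.03 rad and y of pad_mid in the frame of sander between -0.004 and 0.004 m and x of pad_mid in the frame of sander between -0.012 and 0.012 m and angle between the x axis of pad_mid and the x axis of sander, either way round below 0.06 rad); the robot touches nothing.
It fails at once if the sander or a cap is pressed by the robot with more than 45 N (contact force between the arm and sander above 45 N).
It fails at once if the fingers press the sander or a cap with more than 45 N (contact force between the fingers and sander above 45 N).
It fails at once if the wrench socket or the tape rule is moved more than 40 mm (distance of any of socket, tape_rule from where it was at the start of the episode above 0.04 m).
It also fails if it takes over 67 s, if anything falls off the work surface, if the arm or the gripper's body presses on something with over 40 N, if the wrist force passes 120 N, or if a joint passes its speed limit or range.

## Working session

There is one attempt and no reset: what is moved stays moved. The work goes in short steps, Python scripts to look and compute and a tool call to move; the robot and the scene stay as the last step left them, time stands still between calls to the robot, and variables do not carry over. Pictures are saved under pics/ and viewed, about 8 in all and at most 12, crops included, and the job is handed in when it is done.

Besides the shell and the picture viewer there is one more tool, called after "Request:" as a command line: name --pt "numbers of a row" for each row, then --argument value for the rest. step_arm: Moves the arm, as the interface text tells. Its arguments: {"type":"object","properties":{"rows":{"type":"array"}},"required":["rows"]}

```bash
mkdir -p pics; ls
cat > h.py <<'E'
import numpy as np, cv2, pickle
from workcell import r
def grab(n,save=None):
    f=r.grab_frame(n); f={k:np.array(v) for k,v in f.items()}
    if save: cv2.imwrite('pics/'+save+'.png',f['image'][:,:,::-1]); pickle.dump(f,open('pics/'+save+'.pkl','wb'))
    return f
def load(n): return pickle.load(open('pics/'+n+'.pkl','rb'))
def ray(f,uv):
    p=cv2.undistortPoints(np.float64(uv).reshape(-1,1,2),f['intrinsics'],f['dist'])[:,0]
    d=np.c_[p[:,0],-p[:,1],-np.ones(len(p))]
    T=np.linalg.inv(f['camera_from_world']); return T[:3,3],d@T[:3,:3].T
def onz(f,uv,z):
    o,d=ray(f,uv); return o+d*((z-o[2])/d[:,2])[:,None]
def dep(f,uv):
    uv=np.atleast_2d(uv); o,d=ray(f,uv); z=f['depth'][np.int32(uv[:,1]),np.int32(uv[:,0])]; return o+d*z[:,None]
def proj(f,P):
    P=np.atleast_2d(P); c=(np.c_[P,np.ones(len(P))]@f['camera_from_world'].T)[:,:3]
    return cv2.projectPoints(c*[1,-1,-1],np.zeros(3),np.zeros(3),f['intrinsics'],f['dist'])[0][:,0]
E
python3 - <<'E'
from h import *
for n in('scene','top'):
    f=grab(n,n); print(n,np.linalg.inv(f['camera_from_world'])[:3,3],f['intrinsics'][0,0])
s=r.state();print(s)
a=[cv2.imread('pics/%s.png'%n) for n in('scene','top')]
cv2.imwrite('pics/both.png',cv2.resize(np.vstack(a),None,fx=.75,fy=.75,interpolation=cv2.INTER_AREA))
E
```

```text
pics
scene [ 0.86387878 -0.29980309  1.04567373] 447.7965797495528
top [0.24321974 0.09070227 1.44681579] 488.23922309748366
{'time': 0.1, 'joint_pos': array([-8.84913429e-01,  3.59289103e-01,  1.11507072e-02, -3.17246234e-04,
       -1.22411443e+00, -2.88122168e-01]), 'joint_velocities': array([ 0.00071494, -0.00111129,  0.00269171,  0.00066849, -0.00074623,
       -0.00088592]), 'joint_torque': array([-3.94386749e-03, -5.84162951e+01,  2.93747771e+01,  7.01545537e+00,
        1.01248693e-02, -7.91937191e-05]), 'ee_pos': array([ 0.26128098, -0.62189641,  0.22573183]), 'orientation': array([-2.08999580e-04, -1.97518894e-01,  9.80298798e-01,  7.13381976e-04]), 'force': array([-0.50604945, -0.6189555 ,  0.2549125 ]), 'ft_torque': array([-0.01070299, -0.00371304, -0.06367054]), 'gripper_width': 1.005029943869122}
```

View pics/top.png

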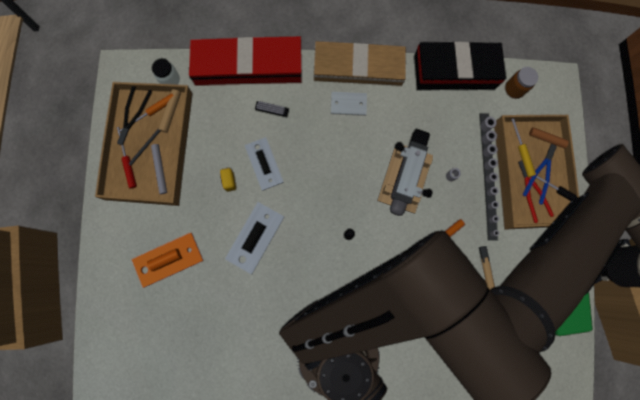

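View pics/scene.png

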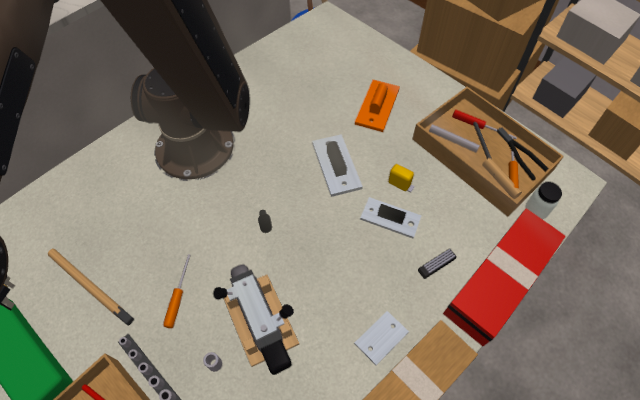

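The top view shows the sander at about (407,172) with its black battery towards (420,138), the small grey pad at (264,163), the tape rule at (227,179) and the socket at (453,174). The larger grey pad at (256,237) and the orange one are lookalikes. The scene view agrees.

Run:
```python
from h import *
t=load('top');s=load('scene')
print('base px top',proj(t,[0,0,0]),'TCP',proj(t,[.261,-.622,.227]))
print('pad top (rib)',onz(t,[[264,163]],.044),'scene',onz(s,[[391,214]],.044))
print('holes scene',onz(s,[[371,209],[411,219]],.01))
print('sander top',onz(t,[[407,172]],.1),'tape',onz(t,[[227,179]],.06), 'socket',onz(t,[[453,174]],.05))
print('big pin/small pin scene',dep(s,[[264,328],[246,283]]),onz(s,[[264,328],[246,283]],.105))
print('batt scene',dep(s,[[277,358],[238,270],[286,311],[220,293]]))
im=lambda f:cv2.cvtColor(np.uint8(f['image']),cv2.COLOR_RGB2BGR)
a=cv2.resize(im(s)[180:260,340:440],None,fx=5,fy=5,interpolation=3); b=cv2.resize(im(s)[255:385,200:310],None,fx=4.5,fy=4.5,interpolation=3)[:560]
c=np.zeros((600,800,3),np.uint8); a=cv2.resize(a,(400,320));c[:320,:400]=a; c[:b.shape[0],400:800]=cv2.resize(b,(400,b.shape[0]));
m=im(t)[110:230,200:300]; c[320:600,:300]=cv2.resize(m,(300,280)); cv2.imwrite('pics/c1.png',c)
```

```text
base px top [[338.48718209 357.6080543 ]] TCP [[581.00861561 268.44416207]]
pad top (rib) [[0.5613181  0.23098257 0.044     ]] scene [[0.57417431 0.22447055 0.044     ]]
holes scene [[0.51637877 0.21529929 0.01      ]
 [0.61191525 0.26900852 0.01      ]]
sander top [[ 0.53223401 -0.18014948  0.1       ]] tape [[0.50795976 0.33541359 0.06      ]] socket [[ 0.54065878 -0.32851367  0.05      ]]
big pin/small pin scene [[ 0.5903222  -0.20909374  0.10986731]
 [ 0.48334674 -0.17142299  0.1031613 ]] [[ 0.58889938 -0.20862194  0.105     ]
 [ 0.4840891  -0.17167344  0.105     ]]
batt scene [[ 0.64754262 -0.22785574  0.07198042]
 [ 0.43295784 -0.1603598   0.07254972]
 [ 0.60255177 -0.15518727  0.13626472]
 [ 0.4746225  -0.2304914   0.13370205]]
```

View pics/c1.png

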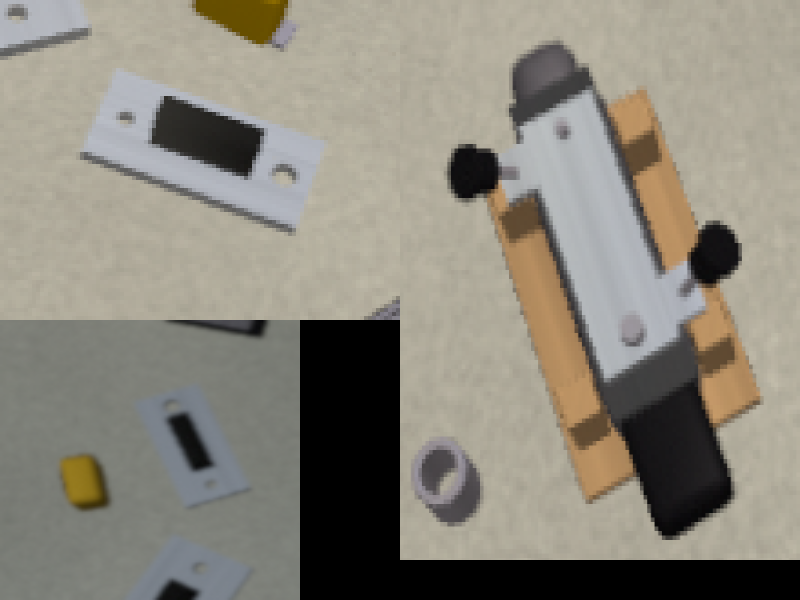

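Both views agree. The pad is at about (0.564, 0.242) with yaw 29°, its big hole towards +x+y. The sander is at about (0.537, -0.19) with yaw -19°. The pins measure 113 mm apart and the holes 110 mm, against 112 mm given. Now I'll move above the pad.

Request:
step_arm --pt "0 0 0 0 0 -4 8.7" --pt "0 0 0 0 0 -4 8.7" --pt "0 0 0 -2.7 3 0 8.7" --pt "0 0 0 -2.7 3 0 8.7" --pt "0 0 0 -2.7 3 0 8.7" --pt "0 0 0 -2.7 3 0 8.7" --pt "0 0 0 -2.7 3 0 8.7" --pt "0 0 0 -2.7 3 0 8.7" --pt "0 0 0 -2.7 3 0 8.7" --pt "0 0 0 -2.7 3 0 8.7" --pt "0 0 0 -2.7 3 0 8.7" --pt "0 0 0 -2.7 3 0 8.7" --pt "0 0 0 -2.7 3 0 8.7" --pt "0 0 0 -2.7 3 0 8.7" --pt "0 0 0 -2.7 3 0 8.7" --pt "0 0 0 -2.7 3 0 8.7" --pt "0 0 0 -2.7 3 0 8.7" --pt "0 0 0 -2.7 3 0 8.7" --pt "0 0 0 -2.7 3 0 8.7" --pt "0 0 0 -2.7 3 0 8.7"

```text
time: 1.77
ee_pos: [0.5002, 0.0659, 0.3066]
orientation: [0.0, -0.198, 0.98, 0.0]
force: [1.0, 0.5, -0.1]
gripper_width: 0.992
```

Request:
step_arm --pt "0 0 0 -2.7 3 0 8.7" --pt "0 0 0 -2.7 3 0 8.7" --pt "0 0 0 -2.7 3 0 8.7" --pt "0 0 -0.115 -2.7 3 0 8.7" --pt "0 0 0 0 0 0 8.7" --pt "0 0 0 0 0 0 8.7"

```text
time: 2.27
ee_pos: [0.5534, 0.2182, 0.3048]
orientation: [-0.001, -0.255, 0.967, -0.0]
force: [-0.2, -0.3, -0.2]
gripper_width: 0.992
```

Run:
```python
from h import *
s=r.state();print(s['ee_pos'],s['orientation'],s['time'],s['joint_pos'])
f=grab('wrist','w1'); print(np.linalg.inv(f['camera_from_world']).round(3))
print(proj(f,[[.564,.242,.044],[.612,.269,.01],[.516,.215,.01]]))
```

```text
[0.55335041 0.21817909 0.30480819] [-1.36397886e-03 -2.54863008e-01  9.66976093e-01 -4.71925640e-04] 2.2667 [ 7.03676642e-01  1.89026111e-01 -4.33756012e-02 -3.33880462e-04
 -1.34126289e+00 -1.75898393e+00]
[[-0.494 -0.842 -0.218  0.495]
 [ 0.87  -0.478 -0.123  0.186]
 [-0.001 -0.251  0.968  0.464]
 [ 0.     0.     0.     1.   ]]
[[330.20179736 193.06942831]
 [329.0841352  221.47703359]
 [329.9154497  153.98740098]]
```

View pics/w1.png

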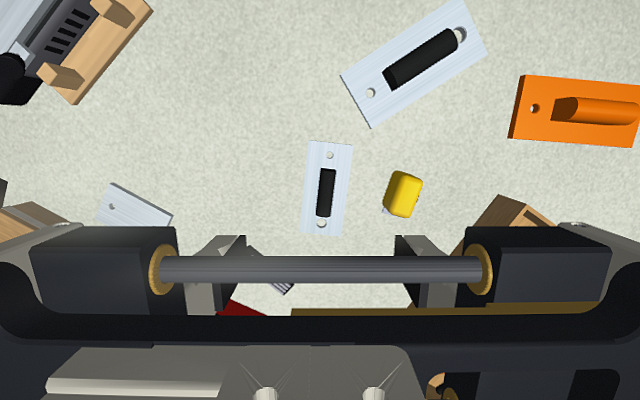

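The wrist view shows the small pad with its small hole at (330,155), big hole at (321,223) and rib at (326,192). The tape rule is at (403,195), and the view is clear.

```bash
cat >> h.py <<'E'
def pad(f,x0,y0,x1,y1,z=.01,thr=150,show=True):
    hsv=cv2.cvtColor(np.uint8(f['image']),cv2.COLOR_RGB2HSV); b=np.int32(f['image'])
    m=np.zeros(hsv.shape[:2],np.uint8); m[y0:y1,x0:x1]=((b[...,2]-b[...,0]>4)&(b[...,2]>thr))[y0:y1,x0:x1]
    c=max(cv2.findContours(m,cv2.RETR_EXTERNAL,cv2.CHAIN_APPROX_NONE)[0],key=cv2.contourArea)
    P=onz(f,cv2.convexHull(c)[:,0],z)[:,:2]; return cv2.minAreaRect(np.float32(P*1000)),c
E
python3 - <<'E'
from h import *
f=load('w1'); print(f['image'][200,345],f['image'][100,250])
R,c=pad(f,290,130,365,245); print(R)
x,y,w,h=cv2.boundingRect(c); print(x,y,w,h)
m=np.zeros((400,640),np.uint8); cv2.drawContours(m,[cv2.convexHull(c)],-1,255,-1); m=cv2.erode(m,np.ones((5,5)))
b=np.int32(f['image']); h=((~((b[...,2]-b[...,0]>4)&(b[...,2]>150)))&(m>0)).astype(np.uint8)
n,l,st,ce=cv2.connectedComponentsWithStats(h)
for i in range(1,n):
    if st[i,4]>8: print(st[i],ce[i],onz(f,[ce[i]],.01),onz(f,[ce[i]],.044))
s=r.state()
E
```

```text
[214 224 231] [209 212 198]
((569.2368774414062, 236.60560607910156), (150.8865203857422, 71.47856903076172), 23.044572830200195)
299 140 55 97
[327 152   6   7  31] [329.29032258 154.80645161] [[0.5175744  0.21478447 0.01      ]] [[0.51586415 0.21259664 0.044     ]]
[316 168  20  50 758] [325.15963061 191.99736148] [[0.57208905 0.23862223 0.01      ]] [[0.56629961 0.23465068 0.044     ]]
[317 219   9   9  69] [321. 223.] [[0.62089777 0.25868163 0.01      ]] [[0.61145609 0.25320909 0.044     ]]
```

Request:
step_arm --pt "0 0 0.113 0 0 0 8.7" --pt "0 0 0 -2.17 1.07 0 8.7" --pt "0 0 0 0 0 4 8.7" --pt "0 0 0 0 0 4 8.7" --pt "0 0 0 0 0 4 8.7" --pt "0 0 0 0 0 4 8.7" --pt "0 0 0 0 0 4 8.7" --pt "0 0 0 0 0 4 6" --pt "0 0 0 0 0 0 6" --pt "0 0 0 0 0 0 6" --pt "0 0 0 0 0 0 6"

```text
time: 3.23
ee_pos: [0.5706, 0.2347, 0.0691]
orientation: [0.001, -0.198, 0.98, 0.0]
force: [-0.0, 0.1, 0.9]
gripper_width: 0.747
```

Run:
```python
from h import *
s=r.state();print(s['ee_pos'],s['orientation'],s['time'])
f=grab('wrist','w2'); print(proj(f,[[.5692,.2366,.044],[.6208,.2587,.01],[.5176,.2148,.01]]))
```

```text
[0.5705798  0.23468906 0.06908734] [ 1.27472837e-03 -1.98475179e-01  9.80105063e-01  2.09446040e-04] 3.2333
[[322.67489795 233.10698012]
 [322.45096646 281.825172  ]
 [322.52591294 146.348569  ]]
```

View pics/w2.png

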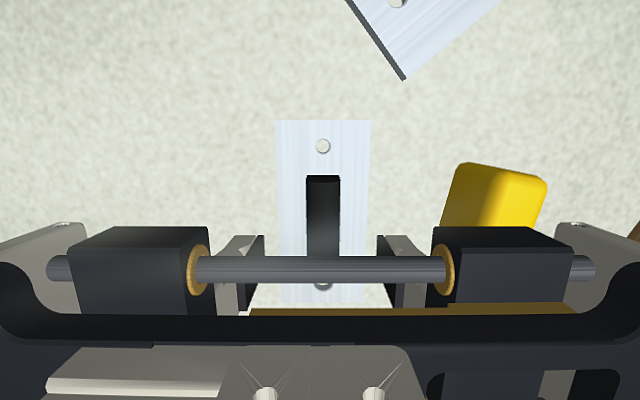

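The pad is squarely under the jaws: small hole at (323,146), rib centred at x≈323. The tape rule on the right, at (490,200), is clear of the fingers.

Request:
step_arm --pt "0 0 0 0.05 0.22 2 6" --pt "0 0 0 0 0 2 6" --pt "0 0 0 0 0 1 6" --pt "0 0 0 0 0 0.5 6" --pt "0 0 0 0 0 0 6" --pt "0 0 0 0 0 0 6"

```text
time: 3.78
ee_pos: [0.5687, 0.2369, 0.0129]
orientation: [0.001, -0.199, 0.98, 0.0]
force: [-0.0, 0.2, 0.5]
gripper_width: 0.684
```

Request:
step_arm --pt "0 0 0 0 0 0 0" --pt "0 0 0 0 0 0 0" --pt "0 0 0 0 0 0 0" --pt "0 0 0 0 0 0 0" --pt "0 0 0 0 0 0 0" --pt "0 0 0 0 0 0 0" --pt "0 0 0 0 0 0 0" --pt "0 0 0 0 0 0 0"

```text
time: 4.45
ee_pos: [0.5679, 0.2364, 0.0117]
orientation: [-0.0, -0.199, 0.98, -0.0]
force: [-0.2, -0.2, 1.8]
gripper_width: 0.27
```

Gripped: the opening is 23.8 mm, matching the 24 mm rib. Next I lift and go beside the sander for a close look.

Request:
step_arm --pt "0 0 0 0 0 -2 0" --pt "0 0 0 0 0 -4 0" --pt "0 0 0 0 0 -4 0" --pt "0 0 0 0 0 -4 0" --pt "0 0 0 0 0 -4 0" --pt "0 0 0 0 0 -4 0" --pt "0 0 0 0 0 -4 0" --pt "0 0 0 0 0 -3 0" --pt "0 0 0 0.35 -2 0 0" --pt "0 0 0 0.7 -4 0 0" --pt "0 0 0 0.7 -4 0 0" --pt "0 0 0 0.7 -4 0 0" --pt "0 0 0 0.7 -4 0 0" --pt "0 0 0 0.7 -4 0 0" --pt "0 0 0 0.7 -4 0 0" --pt "0 0 0 0.7 -4 0 0" --pt "0 0 0 0.7 -4 0 0" --pt "0 0 0 0.7 -4 0 0" --pt "0 0 0 0.7 -4 0 0" --pt "0 0 0 0.7 -4 0 0"

```text
time: 6.12
ee_pos: [0.6726, -0.2204, 0.3007]
orientation: [-0.001, -0.199, 0.98, 0.0]
force: [0.8, -0.5, -2.2]
gripper_width: 0.272
```

Request:
step_arm --pt "0 0 0.1 0.8 -4 0 0" --pt "0 0 0.12 0 -2 0 0" --pt "0 0 0.12 0 0 0 0" --pt "0 0 0.12 0 0 0 0" --pt "0 0 0.12 0 0 0 0" --pt "0 0 0.12 0 0 0 0" --pt "0 0 0.04 0 0 0 0" --pt "0 0 0 0 0 0 0" --pt "0 0 0 0 0 0 0" --pt "0 0 0 0 0 0 0"

```text
time: 6.95
ee_pos: [0.6868, -0.2775, 0.3011]
orientation: [-0.0, 0.168, 0.986, 0.0]
force: [1.2, 1.2, -1.9]
gripper_width: 0.266
```

Run:
```python
from h import *
s=r.state();print(s['ee_pos'],s['orientation'],s['time'],s['joint_pos'])
f=grab('wrist','w3'); print(proj(f,[[.589,-.2086,.105],[.484,-.1717,.105]]))
```

```text
[ 0.68680412 -0.27754587  0.30105227] [-4.05087816e-04  1.68353928e-01  9.85726526e-01  7.77289856e-05] 6.95 [-1.22242638e-01  4.40724406e-01  3.02705479e-01 -1.95117883e-04
 -1.43357940e+00 -1.78684600e+00]
[[347.74978812  89.56066143]
 [349.99997825 -19.97358961]]
```

View pics/w3.png

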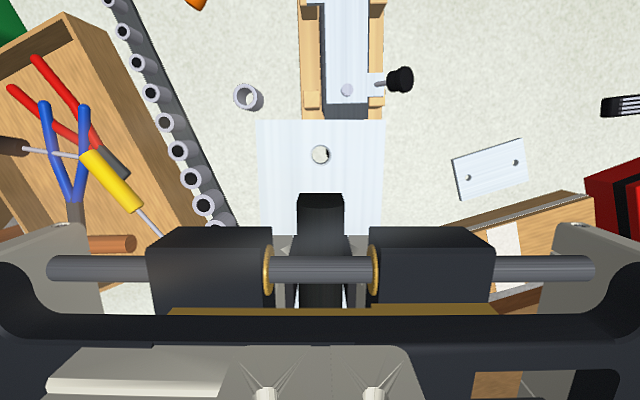

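The held pad covers everything below row 120, with its small hole at (320,154). The big pin is at (347,90) and the small pin lies just above the frame, so I raise the arm and shift a little.

Request:
step_arm --pt "0 0 0 1 0 -4 0" --pt "0 0 0 1 0.5 -3 0" --pt "0 0 0 1 0.5 -3 0" --pt "0 0 0 0 0 0 0" --pt "0 0 0 0 0 0 0" --pt "0 0 0 0 0 0 0"

```text
time: 7.5
ee_pos: [0.6618, -0.2579, 0.4011]
orientation: [-0.0, 0.169, 0.986, 0.0]
force: [0.3, 0.9, -3.0]
gripper_width: 0.271
```

Run:
```python
from h import *
s=r.state();print(s['ee_pos'],s['orientation'],s['time'])
f=grab('wrist','w4'); print(proj(f,[[.589,-.2086,.109],[.484,-.1717,.109],[.5365,-.19,.1]]))
im=cv2.imread('pics/w4.png')[0:160,240:460]; cv2.imwrite('pics/w4c.png',cv2.resize(im,None,fx=3.6,fy=3.6,interpolation=cv2.INTER_CUBIC))
```

```text
[ 0.66183379 -0.25787759  0.40112754] [-1.00115231e-04  1.68848087e-01  9.85642018e-01  3.53768739e-04] 7.5
[[334.3598584  119.61639872]
 [335.22714513  38.23578769]
 [334.58133767  81.09667274]]
```

View pics/w4c.png

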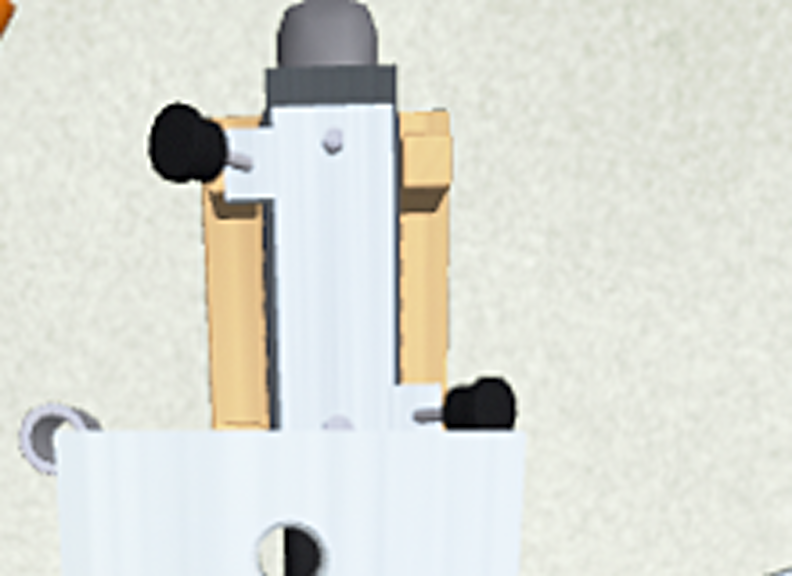

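Run:
```python
from h import *
def blob(f,x0,y0,x1,y1,k=1,thr=18):
    b=np.float32(f['image'][y0:y1,x0:x1]).mean(2); m=(np.median(b)-b>thr).astype(np.uint8)
    print('\n'.join(''.join('#' if v else '.' for v in r_) for r_ in m))
    n,l,st,ce=cv2.connectedComponentsWithStats(m); i=1+np.argmax(st[1:,4]); print(st[i]); return ce[i]+[x0,y0]
w3,w4=load('w3'),load('w4')
b=blob(w3,336,80,360,102); s=blob(w4,322,30,344,50)
print(b,s)
B=onz(w3,[b],.1065)[0];S=onz(w4,[s],.1055)[0]
print(B,S); d=(B-S)[:2]; print('dist',np.hypot(*d),'yaw',np.degrees(np.arctan2(d[1],d[0])),'mid',(B+S)/2)
for f,z in((w3,.3011),(w4,.4011)):
    h=blob(f,305,142,338,166) if z<.35 else blob(f,308,142,334,164); print('hole',h,onz(f,[h],z-.0017))
print(B+0)
```

```text
........................
........................
........................
........................
.........######.........
.......#########........
.......####.####........
......##########........
.....############.......
....#############.......
....#############.......
....###.#########.......
.....###########........
.....######.####........
......######.##.........
.......########.........
........######..........
........................
........................
........................
........................
........................
[  4   4  13  13 126]
......................
......................
......................
......................
......................
......................
.........####.........
.........####.........
........#####.........
.......######.........
.......#######........
........#####.........
........####..........
......................
......................
......................
......................
......................
......................
......................
[ 7  6  7  7 35]
[346.34920635  89.93650794] [331.97142857  39.11428
[... 1105 characters left out ...]

..........................
..........................
.........#######..........
.......###########........
......##..##########......
.....##...##########......
....#.....###########.....
..........############....
..........############....
..........#############...
...........############...
....#......############...
....#.....#############...
....#.....#############...
....#.....#############...
....#......############...
.....#....############....
.....##...############....
......##..###########.....
.......############.......
........##########........
[  4   3  19  19 233]
hole [322.41201717 154.31330472] [[ 0.60999944 -0.23761411  0.3994    ]]
[ 0.58899916 -0.21044771  0.1065    ]
```

Pins come out 111.8 mm apart, so the shoe's yaw is -18.0° and the target TCP is about (0.535, -0.194). I'll go to a low hover and check.

Request:
step_arm --pt "0 0 -0.025 0 0 0 0" --pt "0 0 0 3.5 0.53 0 0" --pt "0 0 0 3.5 0.53 0 0" --pt "0 0 0 3.5 0.54 0 0" --pt "0 0 0 3.5 0.54 0 0" --pt "0 0 0 0 0 4 0" --pt "0 0 0 0 0 4 0" --pt "0 0 0 0 0 4 0" --pt "0 0 0 0 0 4 0" --pt "0 0 0 0 0 4 0" --pt "0 0 0 0 0 3 0" --pt "0 0 0 0 0 1 0" --pt "0 0 0 0 0 0 0" --pt "0 0 0 0 0 0 0" --pt "0 0 0 0 0 0 0" --pt "0 0 0 0 0 0 0"

```text
time: 8.88
ee_pos: [0.5369, -0.1947, 0.1637]
orientation: [0.002, 0.157, 0.988, 0.0]
force: [0.6, -0.0, -1.9]
gripper_width: 0.27
```

Run:
```python
from h import *
s=r.state();print(s['ee_pos'],s['orientation'],s['time'],s['force'])
f=grab('wrist','w5');g=grab('scene','s5')
a=cv2.resize(cv2.imread('pics/w5.png')[90:230,220:430],(600,400),interpolation=2)
b=cv2.resize(cv2.imread('pics/s5.png')[220:390,180:340],(200,212))
c=np.zeros((400,800,3),np.uint8);c[:,:600]=a;c[:212,600:]=b;cv2.imwrite('pics/c5.png',c)
```

```text
[ 0.53689938 -0.19472593  0.1637317 ] [1.77829029e-03 1.56838211e-01 9.87622706e-01 6.34923557e-05] 8.8833 [ 0.56818404 -0.04114772 -1.9039666 ]
```

View pics/c5.png

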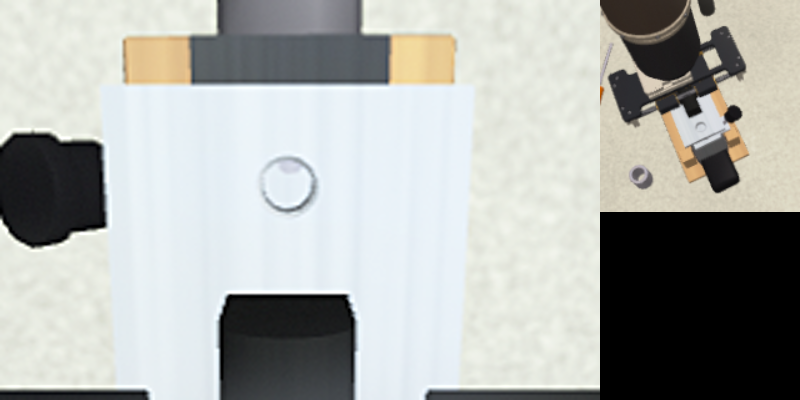

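The small pin shows through the small hole, laterally centred to within about 1 mm: pin at crop (285,166), hole centre at (289,184). I'll correct x and go down to just above the pins.

Request:
step_arm --pt "0 0 0 0.18 -0.05 1 0" --pt "0 0 0 0 0 1 0" --pt "0 0 0 0 0 1 0" --pt "0 0 0 0 0 0.5 0" --pt "0 0 0 0 0 0 0" --pt "0 0 0 0 0 0 0" --pt "0 0 0 0 0 0 0"

```text
time: 9.57
ee_pos: [0.5339, -0.1945, 0.1266]
orientation: [0.0, 0.157, 0.988, -0.0]
force: [0.0, -0.1, -1.8]
gripper_width: 0.271
```

Run:
```python
from h import *
s=r.state();print(s['ee_pos'],s['orientation'],s['time'],s['force'])
f=grab('wrist','w6');g=grab('scene','s6')
a=cv2.resize(cv2.imread('pics/w6.png')[130:180,285:360],(600,400),interpolation=2)
b=cv2.resize(cv2.imread('pics/s6.png')[290:350,220:300],(200,150),interpolation=2)
c=np.zeros((400,800,3),np.uint8);c[:,:600]=a;c[:150,600:]=b;cv2.imwrite('pics/c6.png',c)
```

```text
[ 0.53389309 -0.19450065  0.1266258 ] [ 1.52218672e-05  1.56850002e-01  9.87622430e-01 -1.13798030e-04] 9.5667 [ 0.03257565 -0.14545669 -1.75818403]
```

View pics/c6.png

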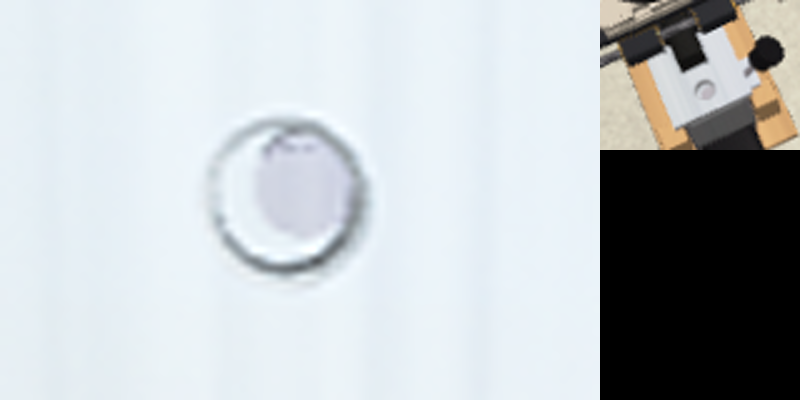

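Run:
```python
from h import *
f=load('w6'); z=.1266-.0117+.01
H=onz(f,[[320.9,154.4]],z)[0];P=onz(f,[[322.9,153.1]],.109)[0]
x=np.array([-.9508,.3098,0]);y=np.array([.3098,.9508,0])
print(H,P,'tool dx,dy cm',100*(P-H)@x,100*(P-H)@y)
g=load('s6');im=cv2.cvtColor(np.uint8(g['image']),cv2.COLOR_RGB2BGR)[312:340,248:276]
cv2.imwrite('pics/c7.png',cv2.resize(im,(560,560),interpolation=2))
B=[.589,-.2104,.109]; print(proj(g,[B, P-112e-3*x*1, H-.112*x]))
```

```text
[ 0.48137924 -0.17631899  0.1249    ] [ 0.48219471 -0.1752652   0.109     ] tool dx,dy cm -0.04488901751624726 0.12545754668185147
[[263.16951539 328.08833247]
 [263.22931388 327.84041873]
 [261.68151421 325.80454881]]
```

View pics/c7.png

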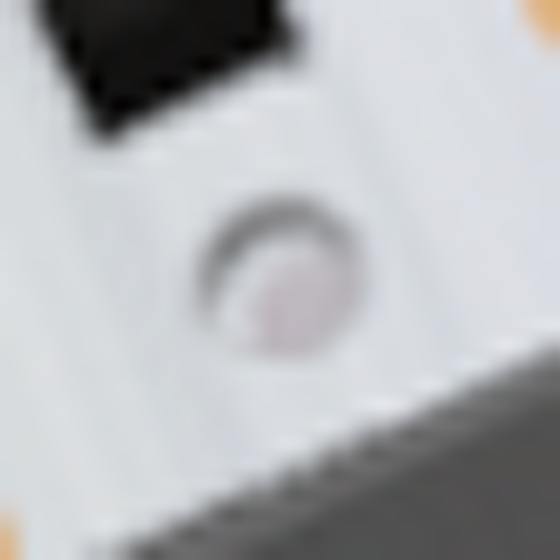

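Both holes agree: the shift needed is about -0.5 mm in tool x and +1.2 mm in tool y.

Request:
step_arm --pt "0 0 0 -0.05 0.12 0 0" --pt "0 0 0 0 0 0.2 0" --pt "0 0 0 0 0 0.2 0" --pt "0 0 0 0 0 0.2 0" --pt "0 0 0 0 0 0.2 0" --pt "0 0 0 0 0 0 0" --pt "0 0 0 0 0 0 0"

```text
time: 10.25
ee_pos: [0.5344, -0.1935, 0.1184]
orientation: [-0.0, 0.157, 0.988, -0.0]
force: [0.2, 0.3, -2.8]
gripper_width: 0.273
```

No resistance: the underside is now below the pin tops. Continuing.

Request:
step_arm --pt "0 0 0 0 0 0.15 0" --pt "0 0 0 0 0 0.15 0" --pt "0 0 0 0 0 0.15 0" --pt "0 0 0 0 0 0.1 0" --pt "0 0 0 0 0 0 0" --pt "0 0 0 0 0 0 0"

```text
time: 10.75
ee_pos: [0.5344, -0.1934, 0.113]
orientation: [-0.0, 0.157, 0.988, -0.0]
force: [-0.6, 0.2, -2.0]
gripper_width: 0.27
```

Request:
step_arm --pt "0 0 0 0 0 0.05 0" --pt "0 0 0 0 0 0.05 0" --pt "0 0 0 0 0 0 0" --pt "0 0 0 0 0 0 0"

```text
time: 11.08
ee_pos: [0.5345, -0.1935, 0.112]
orientation: [-0.0, 0.157, 0.988, -0.0]
force: [0.2, -0.6, -1.9]
gripper_width: 0.272
```

Request:
step_arm --pt "0 0 0 0 0 0.05 0" --pt "0 0 0 0 0 0 0" --pt "0 0 0 0 0 0 5" --pt "0 0 0 0 0 0 5" --pt "0 0 0 0 0 0 5" --pt "0 0 0 0 0 0 5" --pt "0 0 0 0 0 0 5" --pt "0 0 0 0 0 -1 5" --pt "0 0 0 0 0 -3 5" --pt "0 0 0 0 0 -4 5" --pt "0 0 0 0 0 -4 5" --pt "0 0 0 0 0 -4 0" --pt "0 0 0 0 0 -2 0" --pt "0 0 0 0 0 0 0" --pt "0 0 0 0 0 0 0" --pt "0 0 0 0 0 0 0"

```text
time: 12.42
ee_pos: [0.534, -0.1933, 0.2915]
orientation: [-0.0, 0.157, 0.988, 0.0]
force: [-0.6, 0.1, 0.5]
gripper_width: 0.247
```

Run:
```python
from h import *
s=r.state();print(s['ee_pos'],s['orientation'],s['time'],s['force'],s['joint_pos'])
f=grab('wrist','w8')
cv2.imwrite('pics/w8c.png',cv2.resize(cv2.imread('pics/w8.png')[50:250,200:440],(720,600),interpolation=2))
print(dep(f,[[300,130],[340,130],[320,130]]))
```

```text
[ 0.53400673 -0.19327296  0.29150747] [-1.35188611e-04  1.57009574e-01  9.87597049e-01  2.12156305e-04] 12.4167 [-0.60032672  0.06324672  0.49537   ] [-3.08292155e-03  1.46921323e-01 -1.24478069e-01 -4.78365581e-04
 -1.29959879e+00 -1.88290910e+00]
[[ 0.46112546 -0.19294245  0.11209868]
 [ 0.47522774 -0.14957128  0.11201212]
 [ 0.46818098 -0.17126157  0.1109018 ]]
```

View pics/w8c.png

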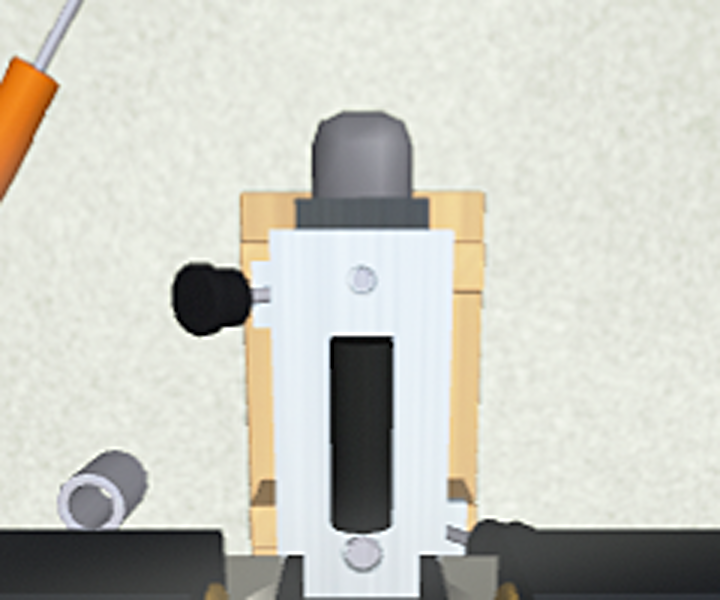

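The pad is seated with both pins through their holes: small pin at crop (361,279), big pin at (362,553). Both caps are still out. Now I measure the cap faces by depth and check flushness.

Run:
```python
from h import *
yaw=np.radians(-18.0); X=np.array([np.cos(yaw),np.sin(yaw),0]);Y=np.array([-X[1],X[0],0]);Z=np.array([0,0,1.])
o=np.array([.5358,-.1932,0])  # mid of pins (camera)
f=load('w8')
# plate planarity
b=np.int32(f['image']); v,u=np.mgrid[0:400,0:640]
def cloud(f,m):
    m=m&(f['depth']>0); vv,uu=np.nonzero(m); P=dep(f,np.c_[uu,vv]); return P,np.c_[(P-o)@X,(P-o)@Y,P[:,2]]
P,Q=cloud(f,(b[...,2]>190)&(b[...,2]-b[...,0]>4)&(u>270)&(u<370)&(v>120)&(v<235))
k=(abs(Q[:,1])<.033)&(abs(Q[:,0])<.073)&(Q[:,2]>.104)&(Q[:,2]<.118);Q=Q[k]
c=np.linalg.lstsq(np.c_[Q[:,:2],np.ones(len(Q))],Q[:,2],rcond=None)[0];print('plate slope x,y,z0',c,len(Q))
for n,sg,g in(('w8',-1,None),('w4',-1,None),('w3',1,None),('w4',1,None),('scene',1,None),('scene',-1,None)):
    f=load(n);b=np.int32(f['image']); m=(b.max(2)<70)
    P,Q=cloud(f,m); N=np.array([0,sg*.643,.766])
    k=(abs(Q[:,0]-sg*.048)<.03)&(abs(Q[:,1]-sg*.06)<.03)&(Q[:,2]>.1)&(Q[:,2]<.16)
    Q=Q[k]
    if len(Q)<10: print(n,sg,len(Q));continue
    h=Q@N; t=np.percentile(h,93); F=Q[abs(h-t)<.003]
    A=np.array([0,.766,-sg*.643]); uv=np.c_[F[:,0],F@A]
    (cx,ca),rad=cv2.minEnclosingCircle(np.float32(uv*1000)); hm=np.median(F@N)
    C=np.array([cx/1000,0,0])+A*ca/1000+N*hm
    print(n,sg,len(Q),len(F),'center sander',C.round(4),'r',rad,'world',(o+C[0]*X+C[1]*Y+C[2]*Z).round(4))
```

```text
plate slope x,y,z0 [ 0.00072627 -0.00029139  0.11119013] 4352
w8 -1 491 316 center sander [-0.0501 -0.0602  0.1326] r 13.527297019958496 world [ 0.4696 -0.235   0.1326]
w4 -1 362 233 center sander [-0.0496 -0.0603  0.1329] r 13.292510032653809 world [ 0.47   -0.2352  0.1329]
w3 1 553 307 center sander [0.0496 0.0611 0.1331] r 12.64809513092041 world [ 0.6018 -0.1504  0.1331]
w4 1 233 150 center sander [0.0486 0.0616 0.1322] r 13.654565811157227 world [ 0.601  -0.1496  0.1322]
scene 1 132 74 center sander [0.0493 0.062  0.1305] r 13.500073432922363 world [ 0.6018 -0.1495  0.1305]
scene -1 128 61 center sander [-0.0503 -0.0595  0.1322] r 12.263904571533203 world [ 0.4696 -0.2342  0.1322]
```

The plate slope is under 1 mrad and its top measures 111 mm (110 mm expected, so flush). The cap faces fit discs of r≈13.5 mm and agree across views. Now I approach the left cap with closed fingers, tilted 40°.

Request:
step_arm --pt "0 0 0 -1.7 3.35 0 0" --pt "0 0 0 -1.7 3.35 0 0" --pt "0 0 0 -1.7 3.35 0 0" --pt "0 0 0 0 0 3.8 0" --pt "0 0 0 0 0 3.8 0" --pt "0 0 0 0 0 3.7 0" --pt "0.1163 0 0 0 0 0 0" --pt "0.1163 0 0 0 0 0 0" --pt "0.1163 0 0 0 0 0 0" --pt "0.1163 0 0 0 0 0 0" --pt "0.1163 0 0 0 0 0 0" --pt "0.1163 0 0 0 0 0 0" --pt "0 0 0 0 0 0 0" --pt "0 0 0 0 0 0 0" --pt "0 0 0 0 0 0 0"

```text
time: 13.72
ee_pos: [0.6138, -0.1137, 0.1775]
orientation: [-0.054, 0.147, 0.928, -0.337]
force: [0.1, 0.4, 0.8]
gripper_width: 0.003
```

```bash
cat > g.py <<'E'
from h import *; import sys
from scipy.spatial.transform import Rotation as Ro
s=r.state(); q=s['orientation'];R=Ro.from_quat([*q[1:],q[0]]).as_matrix()
T={'L':np.array([.6014,-.150,.1325]),'R':np.array([.4697,-.235,.1325])}[sys.argv[1]]
print(s['time'],s['ee_pos'],'tool z',R[:,2],'to face (tool cm)',100*R.T@(T-s['ee_pos']),'F',s['force'],'Fz tool',R[:,2]@s['force'],s['joint_pos'],s['gripper_width'])
E
python3 g.py L
```

```text
13.7167 [ 0.61376096 -0.1136608   0.1775093 ] tool z [-0.20042943 -0.61022285 -0.76645686] to face (tool cm) [ 0.04055081 -0.05075695  5.91501916] F [0.13054679 0.38331017 0.82734512] Fz tool -0.8941943842859053 [ 0.40871327  0.4931651  -0.29419355  0.51786732 -1.32628641 -2.56355984] 0.0027693646800839343
```

Request:
step_arm --pt "0 0 0 0.04 -0.05 2.5 0" --pt "0 0 0 0 0 1.5 0" --pt "0 0 0 0 0 1 0" --pt "0 0 0 0 0 0.4 0" --pt "0 0 0 0 0 0 0" --pt "0 0 0 0 0 0.1 0" --pt "0 0 0 0 0 0.1 0" --pt "0 0 0 0 0 0.1 0" --pt "0 0 0 0 0 0.1 0" --pt "0 0 0 0 0 0 0"

```text
time: 14.55
ee_pos: [0.6022, -0.1492, 0.1345]
orientation: [-0.054, 0.147, 0.928, -0.338]
force: [0.6, 0.4, -0.0]
gripper_width: 0.005
```

Request:
step_arm --pt "0 0 0 0 0 0.08 0" --pt "0 0 0 0 0 0.08 0" --pt "0 0 0 0 0 0.08 0" --pt "0 0 0 0 0 0.08 0" --pt "0 0 0 0 0 0.08 0" --pt "0 0 0 0 0 0 0"

```text
time: 15.05
ee_pos: [0.6017, -0.1511, 0.1323]
orientation: [-0.053, 0.147, 0.928, -0.338]
force: [-4.0, 8.8, 6.9]
gripper_width: 0.005
```

Request:
step_arm --pt "0 0 0 0 0 0.08 0" --pt "0 0 0 0 0 0.08 0" --pt "0 0 0 0 0 0 0"

```text
time: 15.3
ee_pos: [0.6014, -0.152, 0.1311]
orientation: [-0.053, 0.147, 0.928, -0.338]
force: [-3.0, 7.9, 7.0]
gripper_width: 0.006
```

Request:
step_arm --pt "0 0 0 0 0 0.08 0" --pt "0 0 0 0 0 0.08 0" --pt "0 0 0 0 0 0.08 0" --pt "0 0 0 0 0 0 0"

```text
time: 15.63
ee_pos: [0.6007, -0.1539, 0.1287]
orientation: [-0.053, 0.147, 0.928, -0.338]
force: [-0.9, 2.8, 3.0]
gripper_width: 0.005
```

Request:
step_arm --pt "0 0 0 0 0 0.08 0" --pt "0 0 0 0 0 0.08 0" --pt "0 0 0 0 0 0.08 0" --pt "0 0 0 0 0 0 0"

```text
time: 15.97
ee_pos: [0.5997, -0.1561, 0.1261]
orientation: [-0.054, 0.148, 0.928, -0.338]
force: [0.1, 0.7, 0.3]
gripper_width: 0.006
```

Force climbed to about 12 N, faded and went to zero, so the left cap has snapped. Retract, then go to the right cap.

Request:
step_arm --pt "0 0 0 0 0 -1 0" --pt "0 0 0 0 0 -2.5 0" --pt "0 0 0 0 0 -3 0" --pt "-0.1163 0 0 0 0 0 0" --pt "-0.1163 0 0 0 0 0 0" --pt "-0.1163 0 0 0 0 0 0" --pt "-0.1163 0 0 0 0 0 0" --pt "-0.1163 0 0 0 0 0 0" --pt "-0.1163 0 0 0 0 0 0" --pt "0 0 0 0 0 -3 0" --pt "0 0 0 0 0 -3 0" --pt "0 0 0 1.65 -3.23 0 0" --pt "0 0 0 1.65 -3.23 0 0" --pt "0 0 0 1.65 -3.23 0 0" --pt "0 0 0 1.65 -3.23 0 0" --pt "0 0 0 1.65 -3.23 0 0" --pt "0 0 0 1.65 -3.23 0 0" --pt "0 0 0 0 0 0 0" --pt "0 0 0 0 0 0 0"

```text
time: 17.55
ee_pos: [0.4577, -0.2705, 0.2373]
orientation: [0.001, 0.158, 0.987, 0.0]
force: [0.3, -0.1, 1.6]
gripper_width: 0.006
```

Request:
step_arm --pt "-0.1163 0 0 0 0 0 0" --pt "-0.1163 0 0 0 0 0 0" --pt "-0.1163 0 0 0 0 0 0" --pt "-0.1163 0 0 0 0 0 0" --pt "-0.1163 0 0 0 0 0 0" --pt "-0.1163 0 0 0 0 0 0" --pt "0 0 0 0 0 0 0" --pt "0 0 0 0 0 0 0" --pt "0 0 0 0 0 0 0"

```text
time: 18.3
ee_pos: [0.4592, -0.2697, 0.2361]
orientation: [0.053, 0.147, 0.928, 0.337]
force: [0.1, 0.0, 0.5]
gripper_width: 0.006
```

```bash
python3 g.py R
python3 - <<'E'
from h import *
g=grab('scene','s9'); cv2.imwrite('pics/s9c.png',cv2.resize(cv2.imread('pics/s9.png')[200:400,140:360],(660,600),interpolation=2))
E
```

```text
18.3 [ 0.45924096 -0.26972634  0.23605513] tool z [ 0.19824024  0.60993403 -0.76725568] to face (tool cm) [ 0.07572354 -3.8595119  10.27074414] F [5.52433913e-02 3.82404061e-04 4.79483806e-01] Fz tool -0.3567019714161602 [-0.67036929  0.33735397  0.05381846 -0.64487855 -1.57082499 -1.12016435] 0.006425559160768281
```

View pics/s9c.png

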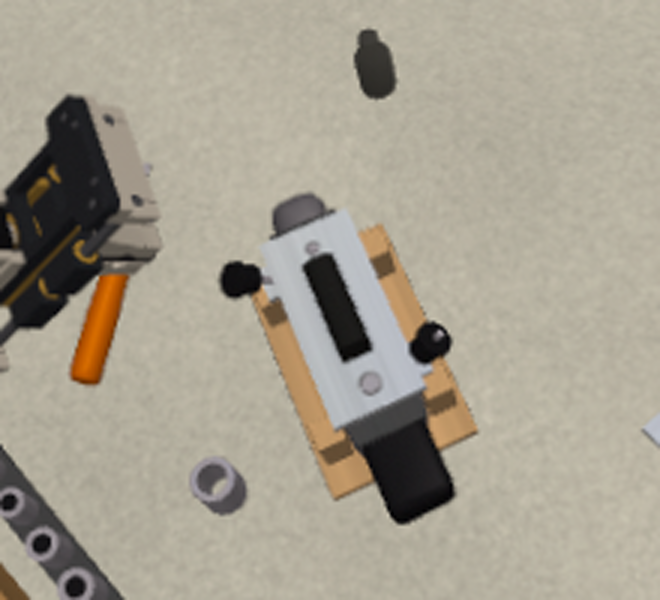

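The left cap at (431,342) now laps the pad's edge, the right cap at (240,279) is still out, and the pad lies in place. Pressing the right cap.

Request:
step_arm --pt "0 0 0 0.07 -2 2 0" --pt "0 0 0 0 -1.86 2 0" --pt "0 0 0 0 0 2.5 0" --pt "0 0 0 0 0 2 0" --pt "0 0 0 0 0 1 0" --pt "0 0 0 0 0 0 0" --pt "0 0 0 0 0 0 0" --pt "0 0 0 0 0 0.1 0" --pt "0 0 0 0 0 0.1 0" --pt "0 0 0 0 0 0 0"

```text
time: 19.18
ee_pos: [0.4685, -0.2388, 0.1379]
orientation: [0.054, 0.147, 0.928, 0.337]
force: [0.2, 0.2, -0.4]
gripper_width: 0.003
```

```bash
python3 g.py R
```

```text
19.1833 [ 0.46849295 -0.23878965  0.13794308] tool z [ 0.20028326  0.60991668 -0.76673872] to face (tool cm) [ 0.00366151 -0.04447656  0.67265421] F [ 0.23050842  0.150496   -0.40293722] Fz tool 0.44690456460353745 [-0.62621853  0.40993052 -0.07785859 -0.67198575 -1.38275927 -1.02629564] 0.003219032407274047
```

Request:
step_arm --pt "0 0 0 0 -0.04 0.1 0" --pt "0 0 0 0 0 0.1 0" --pt "0 0 0 0 0 0.1 0" --pt "0 0 0 0 0 0.1 0" --pt "0 0 0 0 0 0.1 0" --pt "0 0 0 0 0 0.08 0" --pt "0 0 0 0 0 0.08 0" --pt "0 0 0 0 0 0 0"

```text
time: 19.85
ee_pos: [0.4692, -0.2351, 0.1324]
orientation: [0.054, 0.147, 0.928, 0.337]
force: [-2.4, -2.6, 5.0]
gripper_width: 0.005
```

Request:
step_arm --pt "0 0 0 0 0 0.08 0" --pt "0 0 0 0 0 0.08 0" --pt "0 0 0 0 0 0.08 0" --pt "0 0 0 0 0 0.08 0" --pt "0 0 0 0 0 0 0"

```text
time: 20.27
ee_pos: [0.4698, -0.2334, 0.1303]
orientation: [0.054, 0.147, 0.928, 0.337]
force: [-3.5, -3.0, 7.5]
gripper_width: 0.006
```

Request:
step_arm --pt "0 0 0 0 0 0.08 0" --pt "0 0 0 0 0 0.08 0" --pt "0 0 0 0 0 0.08 0" --pt "0 0 0 0 0 0 0"

```text
time: 20.6
ee_pos: [0.4706, -0.2309, 0.1274]
orientation: [0.054, 0.148, 0.928, 0.338]
force: [0.3, -0.2, -1.1]
gripper_width: 0.005
```

The force faded to zero, so the right cap has snapped. Retracting for a last check.

Request:
step_arm --pt "0 0 0 0 0 -1 0" --pt "0 0 0 0 0 -2.5 0" --pt "0 0 0 0 0 -4 0" --pt "0 0 0 0 0 -4 0" --pt "0 0 0 0 0 -3 0" --pt "0 0 0 0 0 0 0" --pt "0 0 0 0 0 0 0" --pt "0 0 0 0 0 0 0"

```text
time: 21.27
ee_pos: [0.4415, -0.3196, 0.2385]
orientation: [0.054, 0.148, 0.928, 0.338]
force: [0.2, 0.1, -0.3]
gripper_width: 0.005
```

Run:
```python
from h import *
f=grab('scene','s10'); print(r.state()['time'],r.state()['ee_pos'],r.state()['force'])
yaw=np.radians(-18.0); X=np.array([np.cos(yaw),np.sin(yaw),0]);Y=np.array([-X[1],X[0],0]);o=np.array([.5358,-.1932,0])
b=np.int32(f['image']);vv,uu=np.nonzero(f['depth']>0);P=dep(f,np.c_[uu,vv]);Q=np.c_[(P-o)@X,(P-o)@Y,P[:,2]];B=b[vv,uu]
k=(B.min(1)>150)&(abs(Q[:,1])<.032)&(abs(Q[:,0])<.073)&(Q[:,2]>.09)&(Q[:,2]<.125);q=Q[k]
print('plate slopes,z',np.linalg.lstsq(np.c_[q[:,:2],np.ones(len(q))],q[:,2],rcond=None)[0],len(q))
for sg in(1,-1):
    N=np.array([0,sg*.643,.766]);k=(B.max(1)<70)&(abs(Q[:,0]-sg*.05)<.025)&(abs(Q[:,1]-sg*.056)<.025)&(Q[:,2]>.1)&(Q[:,2]<.16)
    q=Q[k]; print(sg,len(q),'face n.p',np.percentile(q@N,90),'(out: %.4f)'%(.0608*.643+.1325*.766),'mean',q.mean(0))
im=cv2.imread('pics/s10.png');cv2.imwrite('pics/s10c.png',cv2.resize(im[230:390,170:330],(600,600),interpolation=2))
```

```text
21.3167 [ 0.44145349 -0.31906563  0.23804204] [ 0.99825664 -0.47066241 -0.98772161]
plate slopes,z [-0.00240928  0.00416941  0.10919061] 1418
1 123 face n.p 0.1288867577996112 (out: 0.1406) mean [0.05000746 0.04908542 0.12101911]
-1 116 face n.p 0.1280695271751015 (out: 0.1406) mean [-0.04898212 -0.04694756  0.12070639]
```

Both cap faces have moved in by 11.7 and 12.5 mm, and the plate is flat at 109 mm. Handing in.

```bash
python3 -c "
from workcell import r
print(r.job_done())"
```

```text
the job is handed in; nothing more can be done
None
```

The profile pad is seated flush over both pins of the sander's shoe and both retaining caps are snapped home; the job is handed in at about 21 s. I lowered the pad big hole on big pin and met no force, then pressed the left and right caps slowly with closed fingers.

- **Pad:** before pressing the caps, the plate's slope was under 1 mrad and its top read 111 mm (110 mm expected). Afterwards it read 109 mm with a slope under 5 mrad, from a coarser camera.
- **Caps:** the depth picture shows the faces moved in by 11.7 mm (left) and 12.5 mm (right), against a 12 mm stroke. The highest force I read was about 12 N. It faded to zero on each cap.
- **Side force:** the left press showed about 6.5 N along the shoe's stroke, just under the 7 N that shifts it. I saw no sign that the shoe moved.
- **Robot:** it was standing clear of everything when I handed in.
- **Not checked:** the last picture could not be viewed because I had reached the 12-picture limit, so the final check rests on depth numbers. I did not re-measure the socket or tape rule. I saw no unexpected contact force, and the socket looked in place in the picture before the right press.

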